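# Open the combination trunk of printing blocks

## Task

Unlock the green trunk of printing blocks: its combination, read from left to right by someone standing where the robot stands, is 4 - 7 - 2, so turn each of the three dials until its white line points at that number. Then press the release paddle in front of the dials all the way down to its stop, let go, and leave the trunk with the lid sprung fully open, the dials still on 4 - 7 - 2, and the block, jar, tray and brush around it undisturbed.

Things in the scene. Friction and masses are not known exactly. Their poses are not given: they have to be found in the camera images.
- trunk: green steel trunk, 390 mm deep (x), 380 mm wide (y), fixed; its place and yaw vary. Origin on the table; x runs from the dials to the lid, away from the robot; y left, z up. Lock ledge: x -150 to -20 mm, its face plate 102 mm above the table. Box behind: x -20 to 240 mm, lid on top, 100 to 115 mm up. Release paddle in front: x -225 to -150 mm
- lock_plate (a point): centre of the aluminium face plate's top, at the foot of the middle dial; axes as the trunk's. Dials stand at y = +100, 0, -100 mm, each inside a ring of numerals (85 mm across): red 0 at the +x side, then 1, 2 ... 9 clockwise seen from above, 36 degrees apart. Two steel hooks, 12 mm wide, at y = +50 and -50, x = +51 to +91 mm, stand 21 mm above the plate and hold the lid down
- dial_left_grip (a point): left dial: black fluted knob 36 mm across, its top 34 mm above the face plate, on a skirt 50 mm across, 4 mm thick. This point: on its vertical axis, 20 mm above the plate, the height to grip. No end stops or detents; light friction (0.08 N m); stays where left. The point's x axis runs along the white index line and turns with the dial
- dial_mid_grip (a point): middle dial: black fluted knob 36 mm across, its top 34 mm above the face plate, on a skirt 50 mm across, 4 mm thick. This point: on its vertical axis, 20 mm above the plate, the height to grip. No end stops or detents; light friction (0.08 N m); stays where left. The point's x axis runs along the white index line and turns with the dial
- dial_right_grip (a point): right dial: black fluted knob 36 mm across, its top 34 mm above the face plate, on a skirt 50 mm across, 4 mm thick. This point: on its vertical axis, 20 mm above the plate, the height to grip. No end stops or detents; light friction (0.08 N m); stays where left. The point's x axis runs along the white index line and turns with the dial
- dial_left (a joint): left dial, rad: 0 with the white line at the red 0 on the trunk's far (+x) side; grows clockwise seen from above, 0.628 per number: number N is at 0.628 N (a whole turn, 6.283, more or less is the same number); it starts within 2.0 of number 4 on either side
- dial_mid (a joint): middle dial, rad: 0 with the white line at the red 0 on the trunk's far (+x) side; grows clockwise seen from above, 0.628 per number: number N is at 0.628 N (a whole turn, 6.283, more or less is the same number); it starts within 2.0 of number 7 on either side
- dial_right (a joint): right dial, rad: 0 with the white line at the red 0 on the trunk's far (+x) side; grows clockwise seen from above, 0.628 per number: number N is at 0.628 N (a whole turn, 6.283, more or less is the same number); it starts 0.5 to 2.0 past number 2
- pedal_pad (a point): centre of the top of the release paddle: ribbed black rubber tread, 75 (x) by 100 mm (y), level at rest 72 mm above the table. Hinge: along y, 135 mm behind and 47 mm below this point. Pushed here it sinks 30 mm (and comes 7 mm forward, -x) to its stop; about 4 N at first, 8 N at the stop; it returns by itself. With any dial off its number it is blocked after 4 to 6 mm
- pedal (a joint): paddle angle in rad: 0 at rest (up), 0.22 at its stop (fully down)
- lid: the trunk's lid; origin in the middle of the underside of its front edge, which is 100 mm above the table when shut and 325 mm when fully open (60 degrees). Hinged along the trunk's far side, 260 mm behind the origin. Sprung hinges raise it by themselves in 1 to 3 s once the paddle is down (about 0.17 rad frees the hooks); it stays up. Its y axis is the trunk's
- print_block_mid (a point): a loose carved wooden printing block, 110 x 70 mm, 83 mm high with its grip; this point lies on its middle, 40 mm up. Leave alone
- dye_jar_mid (a point): a loose closed jar, 68 mm across and 100 mm high; this point is its centre, half-way up. Leave alone
- dye_tray: a loose wooden dye tray 200 x 150 mm, 40 mm high, with a blue pad; origin at the centre of its underside. Leave alone
- brush_grip (a point): a loose brush lying on the table; this point is on its handle. Leave alone

How it is judged:
By the outcome, as a careful person would: the job done as asked, in the order asked, and still so for the second after the job is handed in, with the robot touching nothing.
It also fails if it takes over 54 s, if anything falls off the work surface, if the arm or the gripper's body presses on something with over 40 N, if the wrist force passes 120 N, or if a joint passes its speed limit or range.

## Robot

A 6-joint arm with a two-finger parallel gripper is mounted at the origin on the work surface. World frame = base frame: x ahead of the robot, y to its left, z up, the work surface at z = 0. Lengths are in mm, angles in rad, forces in N, time in s.
With the tool pointing down it reaches from about 275 to 725 mm from the base axis. Payload 5.6 kg.
Tool frame: the origin (TCP) lies on the centre line of the jaws, within the pads' length; the fingertips stand 17 mm ahead of it and the grasp point (between the pads) lies 2 mm behind it (arm.nose_length is the distance from the TCP to the fingertips, in mm); z points along the fingers, y is the direction in which the jaws open and shut (so a half turn about z gives the same grasp; the last joint's range is limited). The gripper opens to 85 mm and grips with 20 to 120 N. Pads are 22 mm wide; open, the fingers measure 114 mm over their backs; the gripper's body (76 mm by 85 mm) begins 54 mm behind the grasp point. The pads swing forward as they close: fully open they stand 13 mm farther back than shut.
Start: joints at [-0.887, 0.255, 0.108, 0, -1.424, -0.285], TCP at [213.59, -506.826, 248.283] pointing down, gripper open.
Joint ranges: [-2.95, 2.95], [-1.21, 1.97], [-1.09, 1.5], [-2.87, 1.71], [-2.94, -0.07], [-3.05, 3.05]. Speed limits (rad/s): [2.57, 2.57, 3.14, 3.14, 3.14, 3.14].

## Interface

Orientations are given as a rotation vector (axis times angle).
In Python, from station import telemetry, viewer, order, finder, arm gives the robot as it stands.
- The arm moves only by the tool arm_command, never from a script. Its arguments are lists of equal length, an entry for each row: "travel": the shift along the world's x, y, z in cm, a list of three; "rotation": the turn, a rotation vector about the world's x, y, z in degrees, a list of three; "jaw": the closure, from 0 (fully open) to 1 (shut). A call has 1 to 12 rows; each row is the pose to reach, as a shift and turn from the pose commanded when the call began; what a row does not reach only later rows make up. A row lasts 1/12 s, in which the tool goes at most 41.7 mm and 7.16 degrees, less where a joint would pass 70% of its speed; a pose out of reach is approached as far as the arm can. A call with a gripper value outside its range is refused whole. The fingers move at their own pace and stop on an object; the grip force is fixed at half the most. Time passes only in rows, so rows that repeat a pose let the fingers close. It gives the time, the measured TCP pose, the force and the opening at its end, in the units of the state.
- telemetry.sense(): the state, without advancing time (a new reading comes with each control period).
- viewer.snapshot(name): name is "scene" or "top" or "wrist"; returns a dict with "color" (384x512x3 uint8, blue, green, red), "K" (3x3 intrinsics, pixels), "D" ([k1, k2, p1, p2, k3] as OpenCV has them; the pictures are not rectified), "rvec" (rotation vector, rad) and "tvec" (3), from world to camera coordinates, as OpenCV has them; the wrist camera has in their place "tool_from_camera" (4x4, takes a point from camera to tool coordinates, whose origin is the TCP and whose axes are the flange's). Camera axes: x right, y down, z forward; pixel columns grow to the right and rows downward; lengths in mm; the calibration is good to about 2 mm. A picture is of the moment at which its call begins: read the wrist's pose just before it. There is no depth.
- order.job_done(): hands the job in, once; it reports no verdict.
Trained networks look in a picture, given as the dict that the camera call returned (one of the last four; its "shot" number tells which), for a name from the list of things; names that differ only in an ending like _2 or _b are one class to them, and where a whole thing is asked for, a point or a joint stands for the part that bears it (a point fixed in the world has none). Each returns a list of dicts, best first, with "confidence" (0 to 1); they miss things now and then, are a little off and sometimes report something else, mostly with a low value. They report only what shows in the picture. A call takes as long as a camera call.
- finder.spot_in(picture, thing): "xyz" ([x, y, z] in mm, in world coordinates, good to about 4 mm: the middle of the surface that is visible of it).
- finder.masks_of(picture, thing): "pixels" (384x512 bool, what is visible of it).
The state is a dict: "t": time; "joints": joint angles; "joint_vel": joint speeds; "joint_torque": joint torques, N m; "eef_pos": TCP position; "tcp_rot": TCP orientation; "force": force on the tool from outside, world axes, zero at the start; "wrist_torque": the same for the moment, N m; "finger_gap": finger opening in mm.
Only numpy, scipy, OpenCV 4.12 (cv2) and the standard library are available. Lean on these libraries where they do the work, as an engineer would, in place of code of your own. Each camera call takes 0.05 s, during which the arm holds its last target.

## Working session

There is one attempt and no reset: what is moved stays moved. The work goes in short steps, Python scripts to look and compute and a tool call to move; the robot and the scene stay as the last step left them, time stands still between calls to the robot, and variables do not carry over. Pictures are saved under pics/ and viewed, and the job is handed in when it is done.

Besides the shell and the picture viewer there is one more tool, called after "Emit:" as a command line: name --argument value ..., lists and objects as JSON in quotes. arm_command: Moves the arm, as the interface text tells. Its arguments: {"type":"object","properties":{"travel":{"type":"array","items":{"type":"array","items":{"type":"number"}}},"rotation":{"type":"array","items":{"type":"array","items":{"type":"number"}}},"jaw":{"type":"array","items":{"type":"number"}}},"required":["travel","rotation","jaw"]}

```bash
ls; mkdir -p pics; cat > h.py <<'E'
import numpy as np, cv2
from station import telemetry, viewer, order, finder, arm
def snap(n,f):
    p=viewer.snapshot(n); cv2.imwrite('pics/'+f,p['color']); return p
E
python3 - <<'E'
from h import *
s=telemetry.sense(); print(s)
for n in ['top','scene']:
    p=snap(n,n+'0.png'); print(n,p['K'],p['D'],p['rvec'],p['tvec'])
    for t in ['lock_plate','dial_left_grip','dial_mid_grip','dial_right_grip','pedal_pad','lid','print_block_mid','dye_jar_mid','dye_tray','brush_grip']:
        r=finder.spot_in(p,t); print(t,[(np.round(a['xyz'],0),round(a['confidence'],2)) for a in r[:3]])
print(telemetry.sense()['t'])
E
```

```text
pics
{'t': 0.0, 'joints': array([-8.87416300e-01,  2.55763768e-01,  1.07034276e-01, -4.48691665e-04,
       -1.42393396e+00, -2.84600629e-01]), 'joint_vel': array([ 4.32118999e-05,  4.22887530e-04, -7.97372177e-04,  6.13685184e-04,
        6.33330287e-04, -8.52178856e-05]), 'joint_torque': array([-8.33712384e-04, -3.86628628e+01,  2.37935454e+01,  5.36525220e+00,
       -6.11624986e-03, -3.70294686e-05]), 'eef_pos': array([ 213.43138543, -506.40122723,  247.40268352]), 'tcp_rot': array([ 6.22062633e-01, -3.07890298e+00, -2.91995018e-03]), 'force': array([ 0.55822624,  0.16684467, -0.79674189]), 'wrist_torque': array([ 0.01277746,  0.0088255 , -0.0194082 ]), 'finger_gap': 85.33766612868524}
top [[355.41542721   0.         257.30843718]
 [  0.         355.41542721 191.07591931]
 [  0.           0.           1.        ]] [-0.06200723  0.          0.          0.          0.        ] [ 2.15149524 -2.20261086  0.13922014] [  6.94221713 576.96577624 919.91939124]
lock_plate [(array([702.,  74., 117.]), 0.94), (array([576., 176., 136.]), 0.54), (array([571., -19., 135.]), 0.35)]
dial_left_gr
[... 691 characters left out ...]
    0.         0.        ] [ 2.14092675  0.63055111 -0.31622395] [-459.00583001  -84.21237339 1553.64682719]
lock_plate [(array([754., -14., 113.]), 0.63), (array([489.,  74.,  77.]), 0.61), (array([576., 445.,  16.]), 0.32)]
dial_left_grip [(array([592., 172., 121.]), 0.74)]
dial_mid_grip [(array([587.,  64., 124.]), 0.72)]
dial_right_grip [(array([444., 224.,  42.]), 0.7)]
pedal_pad [(array([492.,  75.,  75.]), 0.63)]
lid [(array([798.,  34., 115.]), 0.94), (array([586.,  65., 125.]), 0.51)]
print_block_mid [(array([448., 224.,  41.]), 0.95)]
dye_jar_mid [(array([ 438., -117.,   68.]), 0.66)]
dye_tray [(array([579., 444.,  14.]), 0.61)]
brush_grip [(array([ 504., -237.,   17.]), 0.83)]
1.1
```

```bash
python3 - <<'E'
import cv2
a=cv2.imread('pics/top0.png'); cv2.imwrite('pics/top0b.png',cv2.resize(a,(768,576),interpolation=cv2.INTER_CUBIC))
print(a.shape)
E
```

```text
(384, 512, 3)
```

View pics/top0.png

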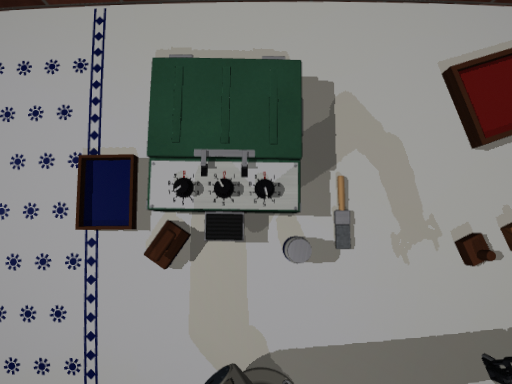

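View pics/scene0.png

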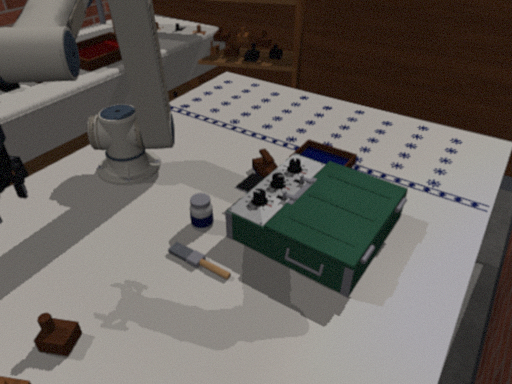

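```bash
cat >> h.py <<'E'
def proj(p,P):
    q,_=cv2.projectPoints(np.float64(P).reshape(-1,1,3),np.float64(p['rvec']),np.float64(p['tvec']),np.float64(p['K']),np.float64(p['D'])); return q.reshape(-1,2)
def ortho(p,z,x0,x1,y0,y1,s):
    # s px per mm; up = +x, left=+y
    H=int((x1-x0)*s);W=int((y1-y0)*s)
    r,c=np.mgrid[0:H,0:W]
    P=np.stack([x1-(r+.5)/s,y1-(c+.5)/s,np.full(r.shape,float(z))],-1)
    q=proj(p,P).reshape(H,W,2).astype(np.float32)
    return cv2.remap(p['color'],q[...,0],q[...,1],cv2.INTER_CUBIC)
E
python3 - <<'E'
from h import *
p=viewer.snapshot('top'); np.save('pics/p.npy',p,allow_pickle=True)
o=ortho(p,102,440,640,-60,260,2.5); 
for i in range(0,320,20): cv2.line(o,(int(i*2.5),0),(int(i*2.5),4 if i%100 else 10),(0,0,255),1)
for i in range(0,200,20): cv2.line(o,(0,int(i*2.5)),(6,int(i*2.5)),(0,0,255),1)
cv2.imwrite('pics/o102.png',o)
c=p['color'][145:225,140:310]; cv2.imwrite('pics/c.png',cv2.resize(c,None,fx=4.7,fy=4.7,interpolation=cv2.INTER_CUBIC))
E
```

```text
(no output)
```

View pics/o102.png

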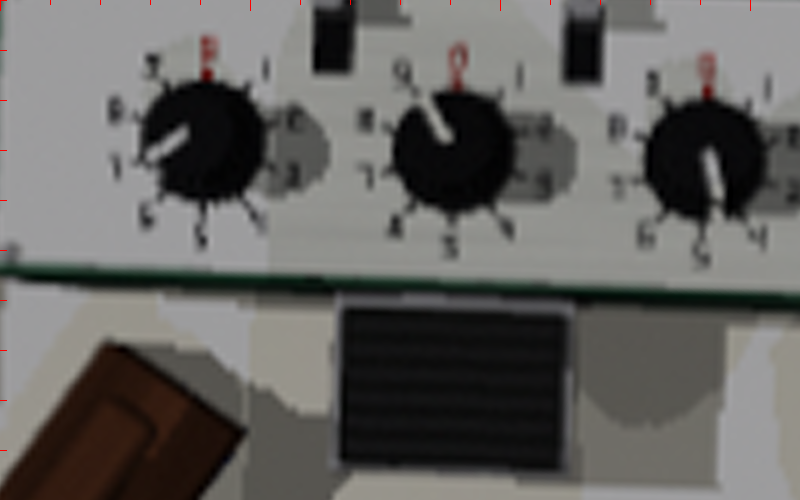

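View pics/c.png

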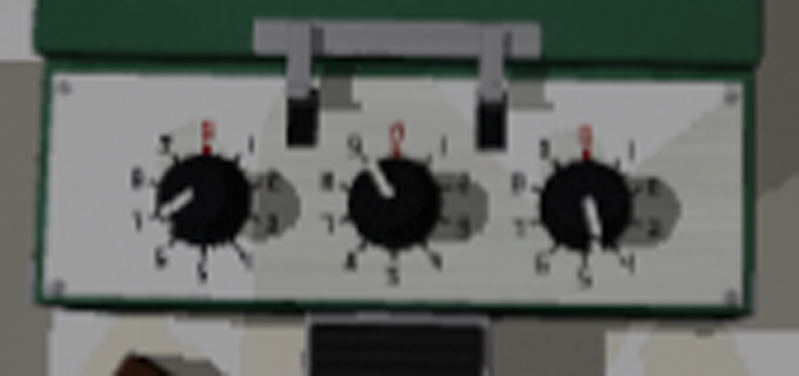

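```bash
python3 - <<'E'
from h import *
print([ (a,getattr(arm,a)) for a in dir(arm) if a[0]!='_'])
p=np.load('pics/p.npy',allow_pickle=True).item()
# red centroids at z=102
s=4
o=ortho(p,102,440,680,-60,260,s).astype(int)
red=((o[...,2]-o[...,1]>40)&(o[...,2]-o[...,0]>40)).astype(np.uint8)
n,l,st,c=cv2.connectedComponentsWithStats(red)
for i in range(1,n):
    if st[i,4]>40: print('red',680-c[i,1]/s,260-c[i,0]/s,st[i,4])
o=ortho(p,136,440,680,-60,260,s)
g=o.max(2)
b=cv2.morphologyEx((g<45).astype(np.uint8),cv2.MORPH_CLOSE,np.ones((21,21)))
b=cv2.morphologyEx(b,cv2.MORPH_OPEN,np.ones((41,41)))
n,l,st,c=cv2.connectedComponentsWithStats(b)
for i in range(1,n): print('blk',680-c[i,1]/s,260-c[i,0]/s,st[i]/s)
w=viewer.snapshot('wrist'); print(w['tool_from_camera'],w['K'],w['D'])
cv2.imwrite('pics/w0.png',w['color'])
E
```

```text
[('PlanningError', <class 'station.PlanningError'>), ('nose_length', 17.0)]
red 620.2488687782806 177.43269230769232 442
red 616.448275862069 -23.965517241379303 58
red 610.4071428571428 177.32767857142858 280
red 606.718137254902 77.09803921568627 102
red 603.6882591093117 -22.875506072874487 247
blk 618.3216946885747 122.50396446312573 [ 130.5    50.25   14.5    23.5  1308.5 ]
blk 614.1127682403434 26.465343347639475 [ 227.     54.75   13.25   22.5  1165.  ]
blk 579.7062760565683 169.75945189242213 [  68.5    78.5    42.75   44.5  6116.5 ]
blk 574.1635069654754 74.57363214213609 [ 161.     82.25   46.75   44.75 6191.25]
blk 573.9700400887069 -20.15967246673489 [ 257.75   85.75   46.5    42.75 5862.  ]
blk 484.203786359683 76.56055819965209 [  140.     164.75    87.75    63.   20696.  ]
blk 486.4864170337739 205.38568846718627 [  40.5   180.5    26.75   25.25 2213.25]
blk 456.7550349215461 183.73555300420972 [  48.25  202.     51.5    38.   5226.  ]
blk 444.68820949432404 242.53766769865842 [ 10.5 230.5  13.5   9.5 484.5]
[[-2.29489731e-03 -9.60196385e-01 -2.79316372e-01  7.04997272e+01]
 [ 9.99997310e-01 -2.10922546e-03 -9.65287056e-04  1.45662296e+00]
 [ 3.37723940e-04 -2.79317836e-01  9.60198642e-01 -1.25970799e+02]
 [ 0.00000000e+00  0.00000000e+00  0.00000000e+00  1.00000000e+00]] [[290.09960283   0.         256.32856073]
 [  0.         290.09960283 194.80649759]
 [  0.           0.           1.        ]] [-0.00507361  0.          0.          0.          0.        ]
```

View pics/w0.png

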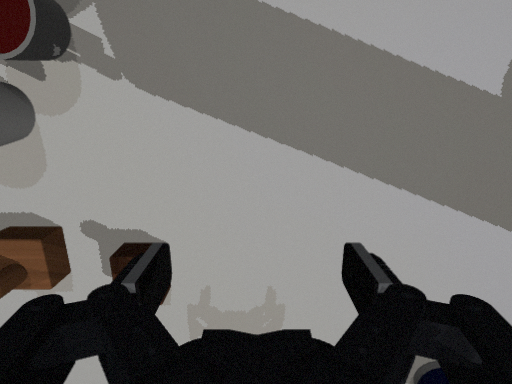

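Emit:
arm_command --travel '[[31.6,58.4,0],[31.6,58.4,0],[31.6,58.4,0],[31.6,58.4,0],[31.6,58.4,0],[31.6,58.4,0],[31.6,58.4,0],[31.6,58.4,0],[31.6,58.4,0],[31.6,58.4,0],[31.6,58.4,0],[31.6,58.4,-4.3]]' --rotation '[[0,0,-24.8],[0,0,-24.8],[0,0,-24.8],[0,0,-24.8],[0,0,-24.8],[0,0,-24.8],[0,0,-24.8],[0,0,-24.8],[0,0,-24.8],[0,0,-24.8],[0,0,-24.8],[0,0,-24.8]]' --jaw '[0,0,0,0,0,0,0,0,0,0,0,0]'

```text
t: 2.2
eef_pos: [445.5, -79.2, 242.1]
tcp_rot: [0.052, 3.137, -0.0]
force: [1.6, -1.4, -0.0]
finger_gap: 85.9
```

Emit:
arm_command --travel '[[8.2,15,-3.6],[8.2,15,-3.6],[8.2,15,-3.6],[8.2,15,-3.6],[8.2,15,-3.6],[8.2,15,-3.6],[8.2,15,-3.6]]' --rotation '[[0,0,0],[0,0,0],[0,0,0],[0,0,0],[0,0,0],[0,0,0],[0,0,0]]' --jaw '[0,0,0,0,0,0,0]'

```text
t: 2.78
eef_pos: [526.0, 68.9, 204.1]
tcp_rot: [-0.052, -3.14, 0.001]
force: [0.4, -0.7, 0.4]
finger_gap: 85.2
```

```bash
cat >> h.py <<'E'
def wsnap(f):
    s=telemetry.sense(); w=viewer.snapshot('wrist')
    R=cv2.Rodrigues(np.float64(s['tcp_rot']))[0]; T=np.eye(4);T[:3,:3]=R;T[:3,3]=s['eef_pos']
    M=np.linalg.inv(T@np.array(w['tool_from_camera']))
    w=dict(w); w['rvec']=cv2.Rodrigues(M[:3,:3])[0].ravel(); w['tvec']=M[:3,3]
    cv2.imwrite('pics/'+f,w['color']); return s,w
E
python3 - <<'E'
from h import *
s,w=wsnap('w1.png'); print(s['t'],s['eef_pos'],s['tcp_rot'])
np.save('pics/w1.npy',w,allow_pickle=True)
sc=2.5
o=ortho(w,102,510,640,-60,260,sc); cv2.imwrite('pics/w1o.png',o)
o=ortho(w,136,510,640,-60,260,sc); cv2.imwrite('pics/w1p.png',o)
E
```

```text
2.7833 [526.02266654  68.92346688 204.08707062] [-5.18198683e-02 -3.14036529e+00  9.57234236e-04]
```

View pics/w1.png

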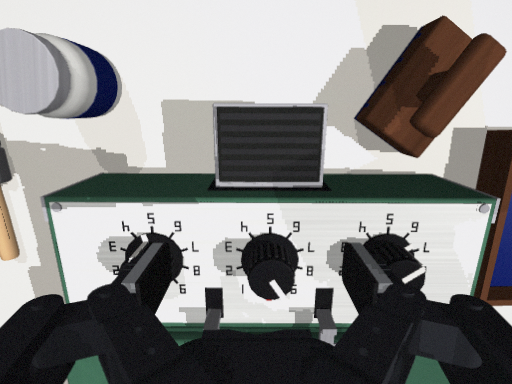

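View pics/w1o.png

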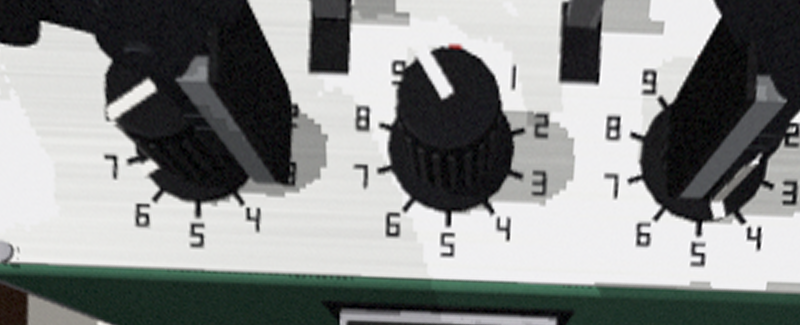

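View pics/w1p.png

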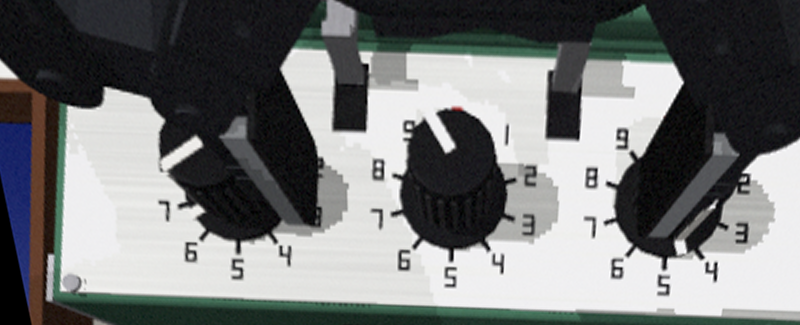

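Emit:
arm_command --travel '[[8.5,1,0],[8.5,1,0],[8.5,1,0],[8.5,1,0]]' --rotation '[[0,0,0],[0,0,0],[0,0,0],[0,0,0]]' --jaw '[0,0,0,0]'

```text
t: 3.17
eef_pos: [612.1, 77.4, 202.9]
tcp_rot: [-0.057, -3.139, 0.001]
force: [-0.4, -0.6, -0.0]
finger_gap: 85.4
```

```bash

python3 - <<'E'
from h import *
s,w=wsnap('w2.png'); print(s['t'],s['eef_pos'],s['tcp_rot'])
np.save('pics/w2.npy',w,allow_pickle=True)
sc=2.5
o=ortho(w,102,520,640,-60,260,sc);p=ortho(w,136,520,640,-60,260,sc); cv2.imwrite('pics/w2o.png',np.vstack([o[:,:],p]))
E
```

```text
3.1667 [612.11938649  77.38393483 202.87103762] [-5.71916422e-02 -3.13901539e+00  1.37277576e-03]
```

View pics/w2o.png

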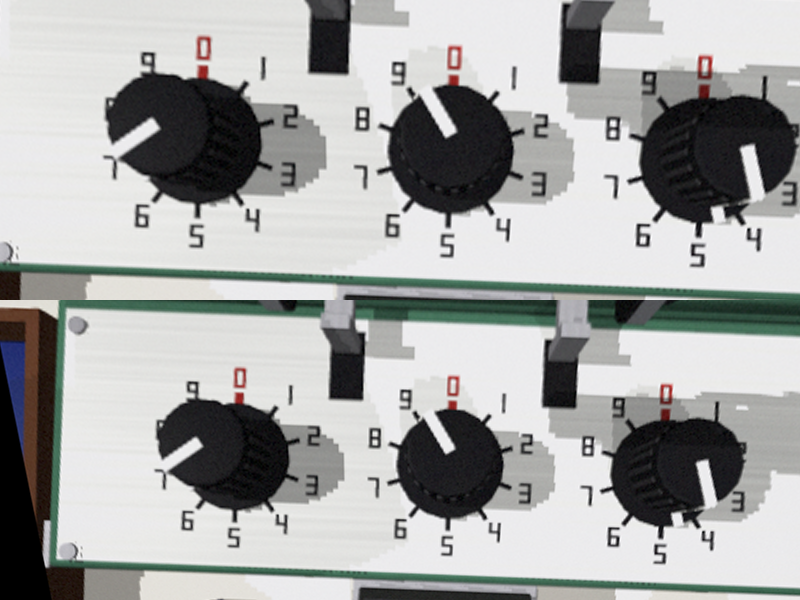

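```bash
cat >> h.py <<'E'
YAW=np.radians(-2.05)
def angles(w,c=(580.,79.3),z=136,f=None,rad=24,thr=150):
    sc=5; out=[]
    for k,yy in enumerate((100,0,-100)):
        cx=c[0]-np.sin(YAW)*yy; cy=c[1]+np.cos(YAW)*yy
        o=ortho(w,z,cx-rad,cx+rad,cy-rad,cy+rad,sc)
        g=o.min(2)
        # dark knob top component
        n=len(g); m=(g>thr).astype(np.uint8)
        if f: cv2.imwrite(f'pics/{f}_{k}.png',cv2.resize(o,(300,300)))
        nn,l,st,cc=cv2.connectedComponentsWithStats(m)
        for i in range(1,nn):
            a=st[i,4]/sc**2
            if 15<a<120:
                y,x=np.nonzero(l==i)
                (_,_),(w_,h_),_=cv2.minAreaRect(np.stack([x,y],1).astype(np.float32))
                vx,vy,x0,y0=cv2.fitLine(np.stack([x,y],1).astype(np.float32),cv2.DIST_L2,0,.01,.01).ravel()
                d=np.array([-vy,-vx]); r=np.array([n/2-y0,n/2-x0])
                if d@r<0:d=-d
                ang=-(np.arctan2(d[1],d[0])-YAW)
                out.append((k,round(float(a)),round(max(w_,h_)/sc,1),round(min(w_,h_)/sc,1),np.round(r/sc,1),round(float(ang%(2*np.pi)),3),round(float(ang%(2*np.pi))/.6283,2)))
    return out
E
python3 - <<'E'
from h import *
w=np.load('pics/w2.npy',allow_pickle=True).item()
for r in angles(w,f='a'): print(r)
p=np.load('pics/p.npy',allow_pickle=True).item()
for r in angles(p,thr=90): print('top',r)
a=np.hstack([cv2.imread(f'pics/a_{k}.png') for k in range(3)][:2]); cv2.imwrite('pics/a.png',np.hstack([cv2.resize(cv2.imread(f'pics/a_{k}.png'),(260,260)) for k in range(3)]))
E
```

```text
(1, 28, 13.0, 2.4, array([-5.3, 23. ], dtype=float32), 3.107, 4.94)
(1, 39, 13.0, 3.4, array([ -7.4, -22.3], dtype=float32), 3.117, 4.96)
(1, 67, 10.6, 9.2, array([-19.6,  20.6], dtype=float32), 2.589, 4.12)
(1, 68, 11.4, 8.6, array([-20.4, -19.5], dtype=float32), 0.99, 1.58)
top (0, 82, 14.4, 7.4, array([ 20.9, -17.8], dtype=float32), 1.714, 2.73)
top (0, 87, 19.4, 5.6, array([-6. ,  7.5], dtype=float32), 4.047, 6.44)
top (1, 119, 18.0, 14.0, array([ 20.1, -16.8], dtype=float32), 1.896, 3.02)
top (2, 82, 19.2, 4.9, array([-10.1,  -3.2], dtype=float32), 2.883, 4.59)
top (2, 49, 10.2, 7.0, array([-20. ,  21.3], dtype=float32), 2.677, 4.26)
```

View pics/a.png

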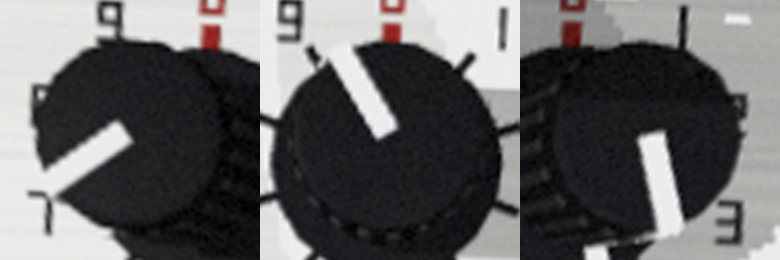

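```bash
cat >> h.py <<'E'
def ang2(w,c=(579.6,79.3),z=136,thr=140,r0=16.5,frac=None):
    sc=6; rad=24
    res=[]
    for k,yy in enumerate((100,0,-100)):
        cx=c[0]-np.sin(YAW)*yy; cy=c[1]+np.cos(YAW)*yy
        o=ortho(w,z,cx-rad,cx+rad,cy-rad,cy+rad,sc); g=o.min(2); n=len(g)
        yy_,xx_=np.mgrid[0:n,0:n]; rr=np.hypot(yy_-n/2,xx_-n/2)/sc
        m=((g>thr)&(rr<r0)).astype(np.uint8)
        nn,l,st,cc=cv2.connectedComponentsWithStats(m)
        if nn<2: res.append(None); continue
        # component nearest centre
        best=max(range(1,nn),key=lambda i: st[i,4])
        y,x=np.nonzero(l==best)
        vx,vy,x0,y0=cv2.fitLine(np.stack([x,y],1).astype(np.float32),cv2.DIST_L2,0,.01,.01).ravel()
        d=np.array([-vy,-vx]); r=np.array([n/2-y0,n/2-x0])
        if d@r<0:d=-d
        a=float(-(np.arctan2(d[1],d[0])-YAW)%(2*np.pi))
        perp=(r[0]*d[1]-r[1]*d[0])/sc
        res.append((round(a,3),round(a/.62832,2),'area',round(st[best,4]/sc**2),'perp',round(float(perp),1)))
    return res
E
python3 - <<'E'
from h import *
w=np.load('pics/w2.npy',allow_pickle=True).item(); print(ang2(w))
p=np.load('pics/p.npy',allow_pickle=True).item(); print(ang2(p,thr=90))
E
```

```text
[(4.071, 6.48, 'area', 78, 'perp', 0.8), (5.714, 9.09, 'area', 77, 'perp', -0.5), (2.893, 4.6, 'area', 79, 'perp', -0.0)]
[(4.056, 6.46, 'area', 78, 'perp', -0.2), (5.728, 9.12, 'area', 73, 'perp', 0.7), (2.893, 4.6, 'area', 70, 'perp', -1.1)]
```

Emit:
arm_command --travel '[[-3.2,0.2,0],[-3.2,0.2,0],[-3.2,0.2,0],[-3.2,0.2,-2],[-3.2,0.2,-4],[-3.2,0.2,-6],[-3.2,0.2,-6],[-3.2,0.2,-6]]' --rotation '[[0,0,-38],[0,0,-38],[0,0,-38],[0,0,-38],[0,0,-38],[0,0,-38],[0,0,-38],[0,0,-38]]' --jaw '[0,0,0,0,0,0,0,0]'

```text
t: 3.88
eef_pos: [578.1, 79.8, 145.3]
tcp_rot: [1.071, 2.953, -0.001]
force: [-0.4, 0.2, 1.1]
finger_gap: 85.6
```

Emit:
arm_command --travel '[[0.1,-0.05,-1.9],[0.1,-0.05,-1.9],[0.1,-0.05,-1.9],[0.1,-0.05,-1.9],[0.1,-0.05,-1.9],[0.1,-0.05,-1.9]]' --rotation '[[0,0,0],[0,0,0],[0,0,0],[0,0,0],[0,0,0],[0,0,0]]' --jaw '[0,1,1,1,1,1]'

```text
t: 4.38
eef_pos: [579.4, 78.6, 127.5]
tcp_rot: [1.072, 2.953, -0.005]
force: [-6.1, -5.3, 9.0]
finger_gap: 34.1
```

Emit:
arm_command --travel '[[0,0,0],[0,0,0],[0,0,0],[0,0,0],[0,0,0],[0,0,0],[0,0,0],[0,0,0],[0,0,0],[0,0,0],[0,0,0],[0,0,0]]' --rotation '[[0,0,76],[0,0,76],[0,0,76],[0,0,76],[0,0,76],[0,0,76],[0,0,76],[0,0,76],[0,0,76],[0,0,76],[0,0,76],[0,0,76]]' --jaw '[1,1,1,1,1,1,1,1,1,1,1,1]'

```text
t: 5.38
eef_pos: [579.4, 78.4, 127.6]
tcp_rot: [0.979, -2.984, 0.004]
force: [-6.5, -6.2, 8.5]
finger_gap: 34.2
```

Emit:
arm_command --travel '[[0,0,0],[0,0,0],[0,0,0],[0,0,2],[0,0,5],[0.3,2,7],[0.3,6,7],[0.3,10,7],[0.3,10,7],[0.3,10,7],[0.3,10,7],[0.3,10,7]]' --rotation '[[0,0,0],[0,0,0],[0,0,0],[0,0,0],[0,0,0],[0,0,-83],[0,0,-83],[0,0,-83],[0,0,-83],[0,0,-83],[0,0,-83],[0,0,-83]]' --jaw '[0,0,0,0,0,0,0,0,0,0,0,0]'

```text
t: 6.38
eef_pos: [583.2, 181.1, 195.4]
tcp_rot: [0.387, 3.117, 0.001]
force: [-0.1, 0.5, -0.8]
finger_gap: 85.4
```

```bash

python3 - <<'E'
from h import *
s,w=wsnap('w3.png'); p=snap('top','top3.png')
print(s['tcp_rot'],ang2(w),ang2(p,thr=90))
o=ortho(p,136,520,640,-60,260,2.5);p=ortho(w,136,520,640,-60,260,2.5); cv2.imwrite('pics/w3o.png',np.vstack([o[:,:],p]))
E
```

```text
[3.86915423e-01 3.11743015e+00 5.42783642e-04] [(4.077, 6.49, 'area', 77, 'perp', 0.4), (4.389, 6.99, 'area', 71, 'perp', -0.7), (4.319, 6.87, 'area', 2, 'perp', 16.2)] [(2.492, 3.97, 'area', 14, 'perp', 15.0), (4.362, 6.94, 'area', 53, 'perp', -0.3), (2.888, 4.6, 'area', 47, 'perp', -1.1)]
```

View pics/w3o.png

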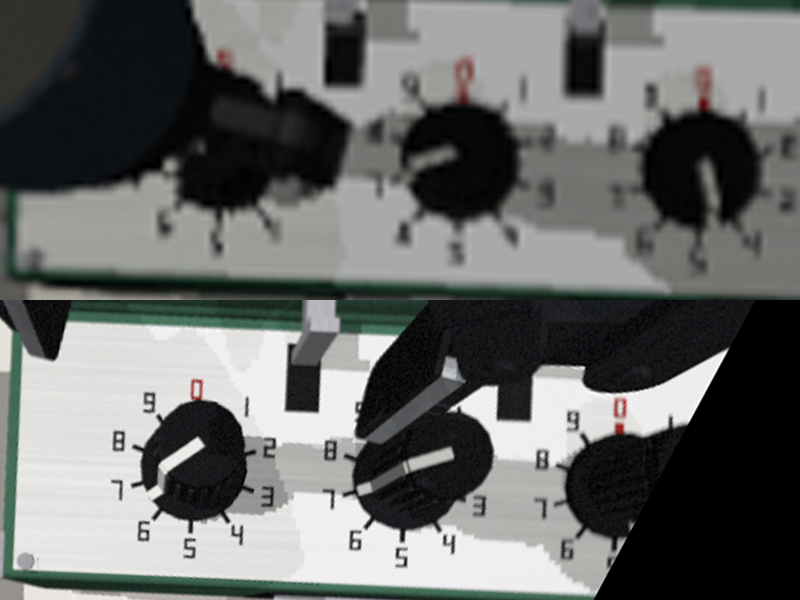

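Emit:
arm_command --travel '[[0,-0.2,0],[0,-0.2,0],[0,-0.2,-1],[0,-0.2,-3],[0,-0.2,-5],[0,-0.2,-6.9],[0,-0.2,-6.9],[0,-0.2,-6.9],[0,-0.2,-6.9],[0,-0.2,-6.9],[0,-0.2,-6.9],[0,-0.2,-6.9]]' --rotation '[[0,0,-33],[0,0,-33],[0,0,-33],[0,0,-33],[0,0,-33],[0,0,-33],[0,0,-33],[0,0,-33],[0,0,-33],[0,0,-33],[0,0,-33],[0,0,-33]]' --jaw '[0,0,0,0,0,0,0,1,1,1,1,1]'

```text
t: 7.48
eef_pos: [583.4, 178.1, 128.2]
tcp_rot: [1.247, 2.882, 0.001]
force: [-2.5, -1.7, 5.9]
finger_gap: 34.4
```

Emit:
arm_command --travel '[[0,0,0],[0,0,0],[0,0,0],[0,0,0],[0,0,0],[0,0,0],[0,0,0],[0,0,0],[0,0,0],[0,0,0],[0,0,0],[0,0,0]]' --rotation '[[0,0,89.2],[0,0,89.2],[0,0,89.2],[0,0,89.2],[0,0,89.2],[0,0,89.2],[0,0,89.2],[0,0,89.2],[0,0,89.2],[0,0,89.2],[0,0,89.2],[0,0,89.2]]' --jaw '[1,1,1,1,1,1,1,1,1,1,1,1]'

```text
t: 8.48
eef_pos: [583.3, 178.5, 128.2]
tcp_rot: [-1.06, 2.955, 0.0]
force: [-2.9, -0.5, 6.1]
finger_gap: 33.9
```

Emit:
arm_command --travel '[[0,0,0],[0,0,0],[0,0,0]]' --rotation '[[0,0,3.3],[0,0,3.3],[0,0,3.3]]' --jaw '[1,1,1]'

```text
t: 8.73
eef_pos: [583.4, 178.5, 128.2]
tcp_rot: [-1.137, 2.927, 0.0]
force: [-2.7, -0.3, 5.4]
finger_gap: 34.3
```

Emit:
arm_command --travel '[[0,0,0],[0,0,0],[0,0,0],[0,0,2],[0,0,5],[-0.1,-2,7],[-0.2,-6,7],[-0.4,-10,7],[-0.6,-14,7],[-0.7,-18,7],[-0.7,-19.9,7],[-0.7,-19.9,7]]' --rotation '[[0,0,0],[0,0,0],[0,0,0],[0,0,0],[0,0,0],[0,0,-91],[0,0,-91],[0,0,-91],[0,0,-91],[0,0,-91],[0,0,-91],[0,0,-91]]' --jaw '[0,0,0,0,0,0,0,0,0,0,0,0]'

```text
t: 9.73
eef_pos: [575.8, -24.7, 196.7]
tcp_rot: [0.228, 3.133, -0.001]
force: [0.4, 1.2, 0.3]
finger_gap: 85.4
```

```bash

python3 - <<'E'
from h import *
s,w=wsnap('w4.png'); p=snap('top','top4.png')
print(s['eef_pos'],s['tcp_rot'],ang2(w),ang2(p,thr=90))
o=ortho(p,136,520,640,-60,260,2.5);p=ortho(w,136,520,640,-60,260,2.5); cv2.imwrite('pics/w4o.png',np.vstack([o[:,:],p]))
E
```

```text
[575.82161364 -24.71795281 196.66175631] [ 2.28176502e-01  3.13304152e+00 -1.22878466e-03] [None, (4.384, 6.98, 'area', 77, 'perp', 1.2), (2.896, 4.61, 'area', 78, 'perp', 0.5)] [(3.604, 5.74, 'area', 852, 'perp', 0.0), (1.348, 2.15, 'area', 424, 'perp', -6.9), None]
```

View pics/w4o.png

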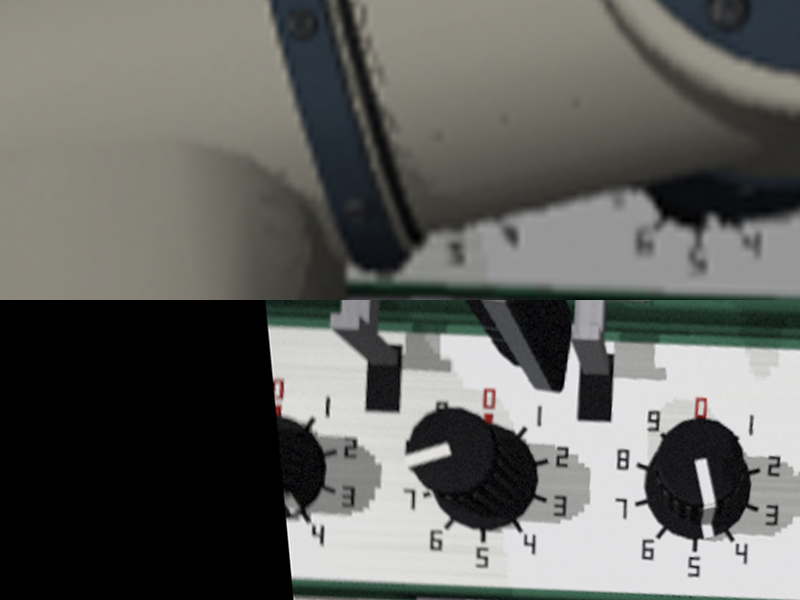

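Emit:
arm_command --travel '[[0,0,0],[0,0,0],[0,0,-1],[0,0,-3],[0,0,-5],[0,0,-6.9],[0,0,-6.9],[0,0,-6.9]]' --rotation '[[0,0,-41],[0,0,-41],[0,0,-41],[0,0,-41],[0,0,-41],[0,0,-41],[0,0,-41],[0,0,-41]]' --jaw '[0,0,0,0,0,0,0,0]'

```text
t: 10.5
eef_pos: [575.8, -20.3, 126.9]
tcp_rot: [-1.286, -2.865, 0.002]
force: [-0.1, -0.4, 0.9]
finger_gap: 85.5
```

Emit:
arm_command --travel '[[0,-0.05,0.1],[0,-0.05,0.1],[0,-0.05,0.1],[0,-0.05,0.1],[0,-0.05,0.1]]' --rotation '[[0,0,0],[0,0,0],[0,0,0],[0,0,0],[0,0,0]]' --jaw '[1,1,1,1,1]'

```text
t: 10.92
eef_pos: [576.0, -21.7, 129.7]
tcp_rot: [1.294, 2.862, -0.001]
force: [-3.9, -0.6, 5.8]
finger_gap: 34.3
```

Emit:
arm_command --travel '[[0,0,0],[0,0,0],[0,0,0],[0,0,0],[0,0,0],[0,0,0],[0,0,0],[0,0,0],[0,0,0],[0,0,0],[0,0,0],[0,0,0]]' --rotation '[[0,0,80],[0,0,80],[0,0,80],[0,0,80],[0,0,80],[0,0,80],[0,0,80],[0,0,80],[0,0,80],[0,0,80],[0,0,80],[0,0,80]]' --jaw '[1,1,1,1,1,1,1,1,1,1,1,1]'

```text
t: 11.92
eef_pos: [576.0, -21.5, 129.7]
tcp_rot: [-0.857, 3.022, -0.001]
force: [-2.8, -0.4, 6.0]
finger_gap: 34.4
```

Emit:
arm_command --travel '[[0,0,0],[0,0,0],[0,0,0],[0,0,0]]' --rotation '[[0,0,13.9],[0,0,13.9],[0,0,13.9],[0,0,13.9]]' --jaw '[1,1,1,1]'

```text
t: 12.25
eef_pos: [576.0, -21.5, 129.7]
tcp_rot: [-1.208, 2.899, -0.001]
force: [-3.1, 0.3, 6.9]
finger_gap: 34.3
```

Emit:
arm_command --travel '[[0,0,0],[0,0,0],[0,0,0],[0,0,2],[0,0,5],[1,2,7.3],[2,6,7.3],[3.6,9.9,7.3],[3.6,9.9,7.3],[3.6,9.9,7.3],[3.6,9.9,7.3],[3.6,9.9,7.3]]' --rotation '[[0,0,0],[0,0,0],[0,0,0],[0,0,0],[0,0,0],[0,0,-47],[0,0,-47],[0,0,-47],[0,0,-47],[0,0,-47],[0,0,-47],[0,0,-47]]' --jaw '[0,0,0,0,0,0,0,0,0,0,0,0]'

```text
t: 13.25
eef_pos: [612.2, 78.3, 201.1]
tcp_rot: [-0.059, -3.141, 0.0]
force: [-0.0, -0.8, 0.4]
finger_gap: 85.4
```

```bash

python3 - <<'E'
from h import *
s,w=wsnap('w5.png'); 
print(s['eef_pos'],s['tcp_rot'],ang2(w))
o=ortho(w,102,520,640,-60,260,2.5);p=ortho(w,136,520,640,-60,260,2.5); cv2.imwrite('pics/w5o.png',np.vstack([o[:,:],p]))
r=finder.spot_in(dict(w),'pedal_pad'); print([(a['xyz'],a['confidence']) for a in r[:2]])
E
```

```text
[612.24941798  78.25793201 201.06816261] [-5.92328620e-02 -3.14075859e+00  1.18420954e-04] [(2.517, 4.01, 'area', 85, 'perp', 0.6), (4.383, 6.98, 'area', 77, 'perp', 0.2), (1.26, 2.01, 'area', 80, 'perp', 0.5)]
[([494.6, 84.6, 70.7], 0.89)]
```

View pics/w5o.png

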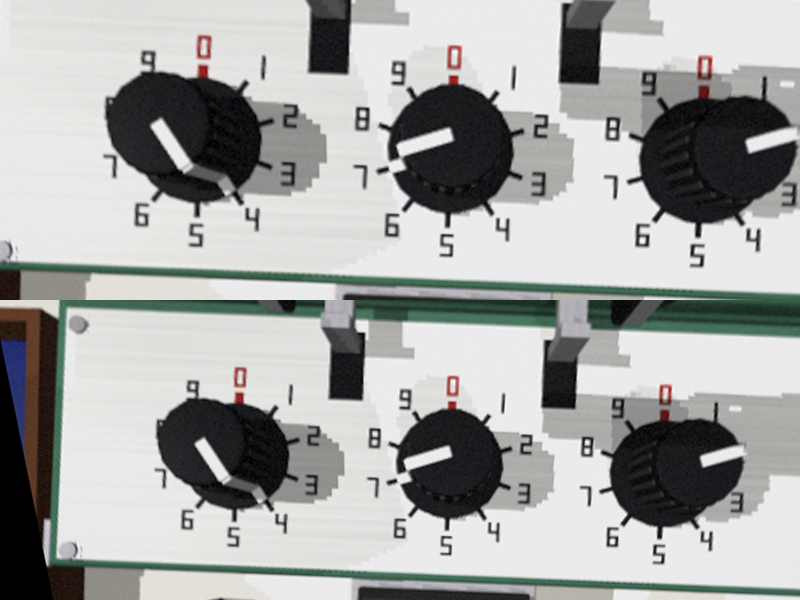

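```bash

python3 - <<'E'
from h import *
w=np.load('pics/w1.npy',allow_pickle=True).item()
p=np.load('pics/p.npy',allow_pickle=True).item()
from math import *
def tr(x,y,z): # trunk->world via plate centre
    c,s=cos(YAW),sin(YAW); x+=85; return [579.6+c*x-s*y,79.3+s*x+c*y,z]
P=[tr(-225,50,72),tr(-225,-50,72),tr(-150,-50,72),tr(-150,50,72),tr(-187.5,0,72)]
print(np.round(P,1))
ims=[]
for q in (w,p):
    im=q['color'].copy(); pts=np.round(proj(q,P)*8).astype(int)
    im=cv2.resize(im,None,fx=2,fy=2,interpolation=cv2.INTER_CUBIC); cv2.polylines(im,[np.int32(proj(q,P[:4])*2+.5)],True,(0,0,255),1)
    c=np.int32(proj(q,P[4:])[0]*2); ims.append(im[c[1]-100:c[1]+100,c[0]-180:c[0]+180])
cv2.imwrite('pics/ped.png',np.hstack(ims))
E
```

```text
[[441.5 134.3  72. ]
 [437.9  34.3  72. ]
 [512.9  31.7  72. ]
 [516.4 131.6  72. ]
 [477.2  83.   72. ]]
```

View pics/ped.png

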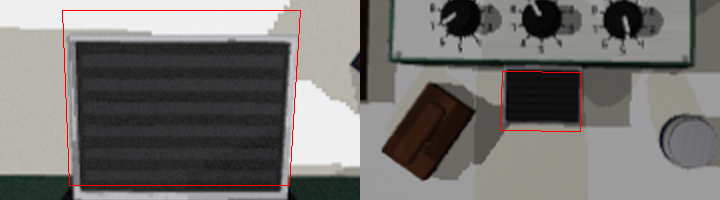

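Emit:
arm_command --travel '[[-13.6,0.4,0],[-13.6,0.4,0],[-13.6,0.4,0],[-13.6,0.4,0],[-13.6,0.4,0],[-13.6,0.4,-4],[-13.6,0.4,-8],[-13.6,0.4,-9.5],[-13.6,0.4,-9.5],[-13.6,0.4,-9.5]]' --rotation '[[0,0,0],[0,0,0],[0,0,0],[0,0,0],[0,0,0],[0,0,0],[0,0,0],[0,0,0],[0,0,0],[0,0,0]]' --jaw '[1,1,1,1,1,1,1,1,1,1]'

```text
t: 14.18
eef_pos: [476.7, 81.6, 106.4]
tcp_rot: [-0.048, -3.141, 0.002]
force: [0.3, -0.1, 0.8]
finger_gap: -0.1
```

Emit:
arm_command --travel '[[0,0,-1],[0,0,-1.8],[-0.1,0,-2.4],[-0.2,0,-3],[-0.4,0,-3.5],[-0.5,0,-4],[-0.6,0,-4.4]]' --rotation '[[0,0,0],[0,0,0],[0,0,0],[0,0,0],[0,0,0],[0,0,0],[0,0,0]]' --jaw '[1,1,1,1,1,1,1]'

```text
t: 14.77
eef_pos: [471.7, 82.6, 63.9]
tcp_rot: [0.049, 3.137, 0.002]
force: [-1.4, 0.4, 7.4]
finger_gap: 0.3
```

Emit:
arm_command --travel '[[-0.1,0,-0.3],[-0.1,0,-0.6],[-0.1,0,-0.8],[-0.1,0,-0.8]]' --rotation '[[0,0,0],[0,0,0],[0,0,0],[0,0,0]]' --jaw '[1,1,1,1]'

```text
t: 15.1
eef_pos: [471.2, 82.6, 58.9]
tcp_rot: [0.047, 3.136, 0.002]
force: [-11.3, 1.2, 31.1]
finger_gap: -0.3
```

Emit:
arm_command --travel '[[0,0,0],[0,0,0],[0,0,0],[0,0,0],[0,0,0],[0,0,0],[0,0,0],[0,0,0],[0,0,0],[0,0,0],[0,0,0],[0,0,0]]' --rotation '[[0,0,0],[0,0,0],[0,0,0],[0,0,0],[0,0,0],[0,0,0],[0,0,0],[0,0,0],[0,0,0],[0,0,0],[0,0,0],[0,0,0]]' --jaw '[1,1,1,1,1,1,1,1,1,1,1,1]'

```text
t: 16.1
eef_pos: [471.2, 82.6, 58.9]
tcp_rot: [0.047, 3.135, 0.002]
force: [-10.4, 0.9, 30.6]
finger_gap: 0.4
```

```bash

python3 - <<'E'
from h import *
p=snap('scene','s6.png'); print(telemetry.sense()['force'])
E
```

```text
[-11.17532986   1.57607274  30.0592508 ]
```

View pics/s6.png

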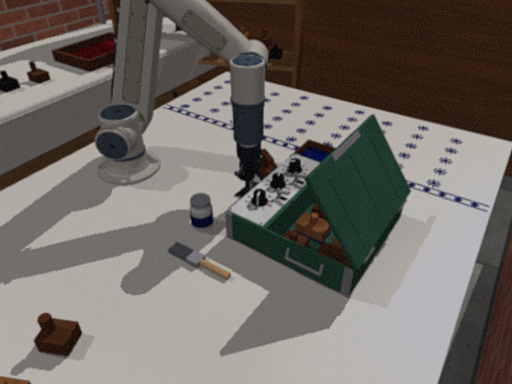

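Emit:
arm_command --travel '[[0.2,0,1],[0.5,0,2.5],[0.6,0,4.5],[0,0,8],[0,0,12],[0,0,16],[-3,-3,19],[-6,-6,19],[-10,-10,19],[-13,-13,19],[-15,-17,19],[-15,-21,19]]' --rotation '[[0,0,0],[0,0,0],[0,0,0],[0,0,0],[0,0,0],[0,0,0],[0,0,0],[0,0,0],[0,0,0],[0,0,0],[0,0,0],[0,0,0]]' --jaw '[1,1,1,1,1,1,1,1,1,1,1,1]'

```text
t: 17.15
eef_pos: [322.2, -106.5, 245.7]
tcp_rot: [0.045, 3.137, 0.001]
force: [1.3, -0.3, 0.3]
finger_gap: -0.1
```

Emit:
arm_command --travel '[[-1,-4,0],[-2,-8,0],[-3,-12,0],[-4,-15,0],[-4,-18,0],[-4,-18,0],[-4,-18,0],[-4,-18,0],[-4,-18,0],[-4,-18,0]]' --rotation '[[0,0,0],[0,0,0],[0,0,0],[0,0,0],[0,0,0],[0,0,0],[0,0,0],[0,0,0],[0,0,0],[0,0,0]]' --jaw '[1,1,1,1,1,1,1,1,1,1]'

```text
t: 17.98
eef_pos: [284.8, -285.1, 244.7]
tcp_rot: [0.048, 3.14, -0.0]
force: [-0.4, 0.8, -0.3]
finger_gap: 0.2
```

```bash

python3 - <<'E'
from h import *
p=snap('top','t7.png'); q=snap('scene','s7.png'); s=telemetry.sense(); print(s['t'],s['force'],s['joint_vel'].round(3),ang2(p,thr=90))
for t in ['print_block_mid','dye_jar_mid','dye_tray','brush_grip','pedal_pad','lid']:
    r=finder.spot_in(p,t); print(t,[(np.round(a['xyz'],0),round(a['confidence'],2)) for a in r[:2]])
cv2.imwrite('pics/c7.png',np.hstack([p['color'][20:300,60:400],q['color'][100:380,120:450]]))
E
```

```text
18.0833 [-0.46752191  0.19177372  0.36938501] [-0.005  0.003  0.002 -0.001  0.002 -0.   ] [(2.531, 4.03, 'area', 78, 'perp', -0.8), (4.371, 6.96, 'area', 93, 'perp', -0.3), (1.219, 1.94, 'area', 77, 'perp', 0.8)]
print_block_mid [(array([443., 227.,  43.]), 0.66)]
dye_jar_mid [(array([427., -96., 101.]), 0.94), (array([491.,  78.,  70.]), 0.32)]
dye_tray [(array([583., 400.,  15.]), 0.73)]
brush_grip [(array([ 488., -230.,   17.]), 0.6)]
pedal_pad [(array([490.,  76.,  74.]), 0.77), (array([584., 398.,  17.]), 0.61)]
lid [(array([793.,  70., 327.]), 0.71)]
```

View pics/c7.png

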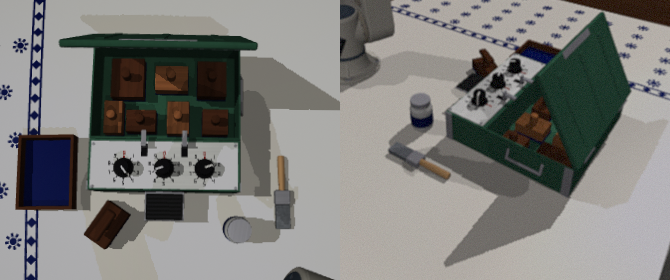

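```bash

python3 - <<'E'
from h import *
print(order.job_done())
E
```

```text
the job is handed in; nothing more can be done
None
```

The trunk is unlocked with its lid fully open, and the job was handed in at about 18.4 s of the 54 s. No verdict comes back, so the results below are my own checks.

- **Dials:** I gripped and turned each dial to its number. The wrist camera read 4.01, 6.98 and 2.01 before the press. The coarser top camera read 4.03, 6.96 and 1.94 after it.
- **Paddle:** I pressed it to its stop, felt as about 31 N upward at the wrist, held it about 1 s, then lifted off. It came back to its rest height, about 74 mm measured.
- **Lid:** the finder put the middle of the lid's visible surface at about 327 mm, close to the 325 mm given for the open front edge, and both pictures show it standing open.
- **Surroundings:** the block, jar, tray and brush were within 6 mm of their first measured positions, about what the finder can resolve. Both pictures show them undisturbed.
- **Robot:** the arm was standing clear with almost no force on the tool.

**Disagreement:** my predicted paddle outline lay 7–8 mm nearer the robot than the pictures showed. I pressed a little toward the paddle's robot-side edge, and it still went all the way down.

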